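# Make up two craft kits in bay trays

### The job

Make up two craft kits from the stock on the table. The two-bay tray gets the round tin in its wide bay and the large stamp in its narrow bay; the three-bay tray gets the ribbon spool in its widest bay, the beeswax block in its middle bay and the small stamp in its narrowest bay. Set each one down flat on the felt floor, the stamps standing upright, near the middle of its bay, and leave the tailor's chalk where it lies.

Things in the scene. Friction and masses are not known exactly. Their poses are not given: they have to be found in the camera images.
- pair_tray: Low light-wood tray with two felt-lined bays, 141 x 84 x 12 mm. Fixed. Origin: middle of its underside; x runs along the row of bays from widest to narrowest. Bay floors 4 mm above the table; walls and dividers 5 mm thick, tops 12 mm above the table; bays 74 mm wide in y, centres at y = 0. Wide bay: 80 mm long, centre at x = -25.5 mm; narrow bay: 46 mm long, centre at x = +42.5 mm.
- trio_tray: Low light-wood tray with three felt-lined bays, 206 x 84 x 12 mm. Fixed. Origin: middle of its underside; x runs along the row of bays from widest to narrowest. Bay floors 4 mm above the table; walls and dividers 5 mm thick, tops 12 mm above the table; bays 74 mm wide in y, centres at y = 0. Widest bay: 78 mm long, centre at x = -59 mm; middle bay: 62 mm long, centre at x = +16 mm; narrowest bay: 46 mm long, centre at x = +75 mm.
- big_stamp_mid (a point): Large leather stamp, the taller and thicker of the two, pale wood, standing upright on its round foot: 28 mm diameter, 72 mm tall; foot up to 24 mm, above it the handle, 23 to 26 mm across. The point is its centre, 36 mm above its underside; z up along its axis.
- small_stamp_mid (a point): Small leather stamp, the shorter and slimmer of the two, dark wood, standing upright on its round foot: 22 mm diameter, 63 mm tall; foot up to 24 mm, above it the handle, about 20 mm across. The point is its centre, 31.5 mm above its underside; z up along its axis.
- tin_mid (a point): Flat round closed tin, pale, 62 mm diameter, 23 mm high, lying flat. The point is its centre, 11.5 mm above its underside; z up.
- spool_mid (a point): Wooden ribbon spool standing on its flange: two round flanges 47 to 48 mm in diameter (each 7 to 8 mm thick) with a thinner wound core between them, 36 mm high; a short thread tail sticks out at one side. The point is on the axis of the flanges, 18 mm above its underside; z up.
- wax_mid (a point): Beeswax block with thread grooves on top, a rounded brick lying flat: 30 mm (x) by 46 mm (y) by 18 mm high. The point is its centre, 9 mm above its underside; z up.
- chalk_mid (a point): Tailor's chalk, a thin wedge lying flat: 24 mm (x) by 45 mm (y) by 9 mm high; to be left alone. The point is its centre, 4.5 mm above its underside; z up.
Things that resemble listed ones, but are neither listed nor needed, are in the scene too. What is shaped like the part that bears big_stamp_mid but purple is not meant.

How it is judged:
At the end, for the whole second after the job is handed in: All five things stand in their bays as named in the goal: each centre within 12 mm along and 15 mm across the tray of the middle of its bay, on the bay floor (height within 4 mm), upright as at the start (within 0.12 rad), released and at rest (x of tin_mid in the frame of pair_tray between -0.0375 and -0.0135 m and y of tin_mid in the frame of pair_tray between -0.015 and 0.015 m and z of tin_mid in the frame of pair_tray between 0.0115 and 0.0195 m and angle between each of tin_mid, big_stamp_mid, spool_mid, wax_mid, small_stamp_mid's own z axis and vertical below 0.12 rad and linear speed of each of tin, big_stamp, spool, wax, small_stamp below 0.02 m/s and x of big_stamp_mid in the frame of pair_tray between 0.0305 and 0.0545 m and y of big_stamp_mid in the frame of pair_tray between -0.015 and 0.015 m and z of big_stamp_mid in the frame of pair_tray between 0.036 and 0.044 m and x of spool_mid in the frame of trio_tray between -0.071 and -0.047 m and y of spool_mid in the frame of trio_tray between -0.015 and 0.015 m and z of spool_mid in the frame of trio_tray between 0.018 and 0.026 m and x of wax_mid in the frame of trio_tray between 0.004 and 0.028 m and y of wax_mid in the frame of trio_tray between -0.015 and 0.015 m and z of wax_mid in the frame of trio_tray between 0.009 and 0.017 m and x of small_stamp_mid in the frame of trio_tray between 0.063 and 0.087 m and y of small_stamp_mid in the frame of trio_tray between -0.015 and 0.015 m and z of small_stamp_mid in the frame of trio_tray between 0.0315 and 0.0395 m); the robot touches nothing.
It fails at once if the tailor's chalk is moved by more than 25 mm (distance of chalk_mid from where it was at the start of the episode above 0.025 m).
It also fails if it takes over 120 s, if anything falls off the work surface, if the arm or the gripper's body presses on something with over 40 N, if the wrist force passes 120 N, or if a joint passes its speed limit or range.

### The arm

A 6-joint arm with a two-finger parallel gripper is mounted at the origin on a cart in front of the work surface, level with it; the furniture and walls round the work are solid. World frame = base frame: x ahead of the robot, y to its left, z up, the work surface at z = 0. Lengths are in m, angles in rad, forces in N, time in s.
With the tool pointing down it reaches from about 0.25 to 0.775 m from the base axis. Payload 4 kg.
Tool frame: the origin (TCP) lies at the very end of the fingers, on their centre line; the grasp point (between the pads) lies 19 mm behind it (robot.pinch_z is the distance from the TCP to the grasp point, in m); z points along the fingers, y is the line along which they close (so a half turn about z gives the same grasp; the last joint's range is limited). The gripper opens to 94 mm and grips with 3 to 60 N. Pads are 16 mm wide; open, the fingers measure 119 mm over their backs; the gripper's body (75 mm by 177 mm) begins 78 mm behind the grasp point.
Start: joints at [-1.326, 0.087, 1.371, -0, 1.684, -0.103], TCP at [0.187, -0.517, 0.206] pointing down, gripper open.
Joint ranges: [-3.1, 3.1], [-0.76, 2.03], [0.27, 2.55], [-1.08, 4.22], [0.17, 2.65], [-2.57, 2.57]. Speed limits (rad/s): [2.79, 2.79, 3.14, 3.14, 3.14, 3.14].

### API

Orientations are given as [roll, pitch, yaw] about the fixed x, y, z axes, in that order (R = Rz(yaw) Ry(pitch) Rx(roll)).
In Python, from bench import robot gives the robot as it stands.
- The arm moves only by the tool arm_command, never from a script. Its argument "targets" is one flat list of numbers, 7 for each row, row after row: the turn, a rotation vector about the tool's x, y, z in degrees, then the shift along the tool's x, y, z in mm, then the closure, from -1 (fully open) to 1 (shut). In form: [ax, ay, az, x, y, z, hand, ax, ay, az, x, y, z, hand, ...]. A call has 1 to 20 rows; each row is the pose to reach, as a shift and turn from the pose commanded when the call began, along the tool's axes at that moment; what a row does not reach only later rows make up. A row lasts 1/10 s, in which the tool goes at most 50 mm and 8.59 degrees, less where a joint would pass 70% of its speed; a pose out of reach is approached as far as the arm can. A call with a gripper value outside its range is refused whole. The fingers move at their own pace and stop on an object; the grip force is fixed at half the most. Time passes only in rows, so rows that repeat a pose let the fingers close. It gives the time, the measured TCP pose, the force, the opening and the grip force at its end, in the units of the state.
- robot.get_obs(): the state, without advancing time (a new reading comes with each control period).
- robot.snapshot(name): name is "side" or "top" or "wrist"; returns a dict with "color" (480x640x3 uint8, red, green, blue), "range_z" (480x640 float32, m along the optical axis (not along the pixel's ray), 0 where there is no reading), "fx", "fy", "cx", "cy" (pixels), "T" (4x4, takes a point from camera to world coordinates); the wrist camera has in their place "T_tool_cam" (4x4, takes a point from camera to tool coordinates, whose origin is the TCP and whose axes are the flange's). Camera axes: x right, y down, z forward; pixel columns grow to the right and rows downward; lengths in m; the calibration is good to about 2 mm. The wrist camera is an equidistant fisheye: a pixel r from the principal point sees the ray r / f radians off the axis. A picture is of the moment at which its call begins: read the wrist's pose just before it.
- robot.close_job(): hands the job in; it is judged then, once.
The state is a dict: "time": time; "joint_positions": joint angles; "qvel": joint speeds; "joint_torque": joint torques, N m; "tool_pos": TCP position; "ee_rot": TCP orientation; "wrist_force": force on the tool from outside, world axes, zero at the start; "wrist_torque": the same for the moment, N m; "width": finger opening in m; "finger_force": force on a finger pad.
Only numpy, scipy, OpenCV 4.12 (cv2) and the standard library are available. Lean on these libraries where they do the work, as an engineer would, in place of code of your own. Each camera call takes 0.05 s, during which the arm holds its last target. There are 200 camera calls.

## Working session

There is one attempt and no reset: what is moved stays moved. The work goes in short steps, Python scripts to look and compute and a tool call to move; the robot and the scene stay as the last step left them, time stands still between calls to the robot, and variables do not carry over. Pictures are saved under pics/ and viewed, at most 14 in all, crops included, and the job is handed in when it is done.

Besides the shell and the picture viewer there is one more tool, called after ">>>" by a JSON object that holds its "op" and its "data", one argument or row to a line. arm_command: Moves the arm, as the interface text tells. Its arguments: {"type":"object","properties":{"targets":{"type":"array"}},"required":["targets"]}

```bash
ls; mkdir -p pics
python3 - <<'E'
from bench import robot
import cv2
o=robot.get_obs(); print(o['time'],o['tool_pos'],o['ee_rot'],o['width'],robot.pinch_z)
for n in ['top','side']:
    s=robot.snapshot(n); cv2.imwrite(f'pics/{n}0.png',s['color'][:,:,::-1])
    print(n,s['fx'],s['fy'],s['cx'],s['cy'],s['T'].round(3).tolist())
E
```

```text
pics
0.0 [ 0.18731047 -0.51654306  0.20432282] [-3.13944183e+00 -2.07740070e-04  3.47792493e-01] 0.09407466750710296 0.0188
top 540.8735817728577 540.8735817728577 321.85723885793186 234.37584001964765 [[0.022, -0.999, 0.037, 0.45], [-1.0, -0.022, -0.011, 0.155], [0.012, -0.037, -0.999, 1.071], [0.0, 0.0, 0.0, 1.0]]
side 597.9188565339924 597.9188565339924 309.46586020226556 233.18660784730986 [[0.982, -0.11, 0.154, 0.351], [-0.189, -0.577, 0.795, -0.589], [0.002, -0.809, -0.587, 0.582], [0.0, 0.0, 0.0, 1.0]]
```

View pics/top0.png

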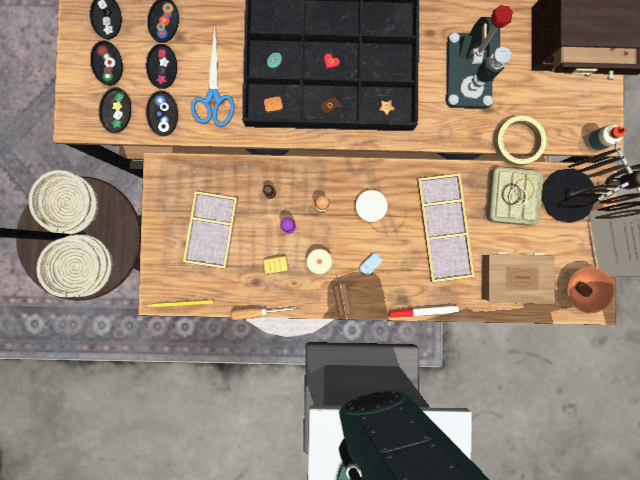

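View pics/side0.png

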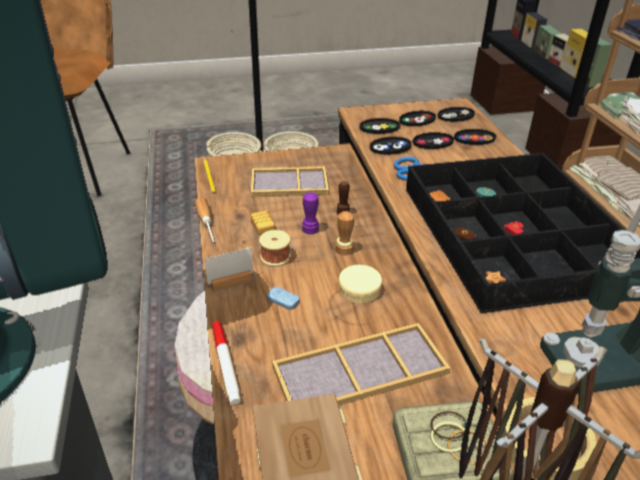

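The top view shows the pair tray at (211,229) and the trio tray at (445,227). The dark small stamp is at (269,188), the pale large stamp at (322,203), the purple decoy at (288,226) and the tin at (372,206). The wax is at (275,265), the spool at (319,261) and the blue chalk at (371,264). The side view agrees, and both stamps are standing.

```bash
cat > h.py <<'E'
import numpy as np, cv2
from bench import robot
def cloud(s):
    v,u=np.mgrid[0:480,0:640]; z=s['range_z']
    P=np.stack([(u-s['cx'])/s['fx']*z,(v-s['cy'])/s['fy']*z,z],-1)
    return P@s['T'][:3,:3].T+s['T'][:3,3]
def ray(s,u,v,h):
    d=s['T'][:3,:3]@np.array([(u-s['cx'])/s['fx'],(v-s['cy'])/s['fy'],1]); c=s['T'][:3,3]
    return c+d*(h-c[2])/d[2]
E
python3 - <<'E'
from h import *
s=robot.snapshot('top'); W=cloud(s); Z=W[...,2]
print('table z',np.median(Z[240:260,150:180]),np.median(Z[200:230,395:412]))
hsv=cv2.cvtColor(s['color'],cv2.COLOR_RGB2HSV)
for n,(u,v),r,h in [('small',(269,188),14,.063),('big',(322,203),14,.072),('purple',(288,226),14,.072),('tin',(372,206),22,.023),('wax',(275,265),16,.018),('spool',(319,261),18,.036),('chalk',(371,264),16,.009)]:
    sub=(slice(v-r,v+r+1),slice(u-r,u+r+1))
    m=(Z[sub]>h-.006).astype(np.uint8)
    m[~np.isfinite(Z[sub])]=0
    c=max(cv2.findContours(m,0,2)[0],key=cv2.contourArea)
    mm=cv2.drawContours(np.zeros_like(m),[c],-1,1,-1)
    vs,us=np.nonzero(mm); 
    rect=cv2.minAreaRect(np.array([ray(s,a+u-r,b+v-r,h)[:2]*1000 for a,b in zip(us,vs)],np.float32))
    print(n,len(us),ray(s,us.mean()+u-r,vs.mean()+v-r,h).round(4),'topz',np.median(Z[sub][mm>0]).round(4),'rect',np.round(rect[0],1),np.round(rect[1],1),round(rect[2],1),'hsv',np.median(hsv[sub][mm>0],0))
# trays: felt bays (low saturation greyish)
m=((hsv[...,1]<60)&(hsv[...,2]>90)).astype(np.uint8)
for n,x0,x1 in [('pair',180,245),('trio',412,480)]:
    q=np.zeros_like(m); q[165:290,x0:x1]=m[165:290,x0:x1]
    q=cv2.morphologyEx(q,cv2.MORPH_OPEN,np.ones((3,3)))
    for c in cv2.findContours(q,0,2)[0]:
        if cv2.contourArea(c)<150: continue
        P=np.array([ray(s,a,b,.004)[:2]*1000 for a,b in c[:,0]],np.float32)
        r=cv2.minAreaRect(P); print(n,np.round(r[0],1),np.round(r[1],1),round(r[2],1))
E
```

```text
table z 0.00018072799748691804 0.0004992766567460949
small 71 [0.5696 0.2473 0.063 ] topz 0.061 rect [569.5 246.6] [16.9 16.8] 1.3 hsv [ 11. 109.  97.]
big 120 [0.5472 0.1452 0.072 ] topz 0.0699 rect [547.5 144.4] [22.3 22.2] 1.3 hsv [ 15. 135. 232.]
purple 119 [0.5054 0.2092 0.072 ] topz 0.0702 rect [505.2 209. ] [22.2 22.2] 46.3 hsv [142. 152. 194.]
tin 805 [0.5475 0.0491 0.023 ] topz 0.0229 rect [547.7  49.4] [60.5 60.4] 1.1 hsv [ 41.   8. 250.]
wax 360 [0.4286 0.2326 0.018 ] topz 0.018 rect [428.8 231.6] [29.6 48. ] 10.0 hsv [ 26. 122. 245.]
spool 494 [0.4376 0.148  0.036 ] topz 0.0361 rect [437.9 147.2] [45.8 45.9] 1.3 hsv [ 32.  37. 249.]
chalk 282 [0.4341 0.0467 0.009 ] topz 0.0091 rect [434.3  46.4] [27.7 51.4] 46.1 hsv [ 99.  44. 244.]
pair [469.7 366.2] [73.7 79.7] 82.3
pair [537.4 357.5] [72.9 45.7] 82.3
trio [ 451.7 -110.9] [77.5 73.6] 8.5
trio [526.  -99.7] [61.7 73.4] 8.4
trio [584.7 -90.9] [45.7 73.5] 8.4
```

```bash
cat >> h.py <<'E'
def rel(x,y,z,yaw):
    from scipy.spatial.transform import Rotation as R
    o=robot.get_obs(); r=R.from_euler('xyz',o['ee_rot'])
    t=R.from_euler('xyz',[180,0,yaw],degrees=True)
    print('rel mm',(r.inv().apply(np.array([x,y,z])-o['tool_pos'])*1000).round(1),'rot',(r.inv()*t).as_rotvec(degrees=True).round(1),'t',round(o['time'],2),'w',round(o['width'],4))
E
python3 - <<'E'
from h import *
s=cv2.imread('pics/side0.png'); t=cv2.imread('pics/top0.png')
a=cv2.resize(s[170:330,220:420],(800,640))[:600]
cv2.imwrite('pics/crop.png',a)
S=robot.snapshot('top'); W=cloud(S); print('stand',np.nanmax(W[275:320,333:388,2]), W[275:320,333:388].reshape(-1,3)[W[275:320,333:388,2].ravel()>.01].min(0))
rel(.4288,.2316,.12,100); rel(.4288,.2316,.009,100)
E
```

```text
stand 1.0707470343528087 [0.33074576 0.08648655 0.01030105]
rel mm [ 482.  -621.1   85.7] rot [ -0.1  -0.1 -80.1] t 0.2 w 0.0943
rel mm [ 482.  -621.   196.7] rot [ -0.1  -0.1 -80.1] t 0.2 w 0.0943
```

View pics/crop.png

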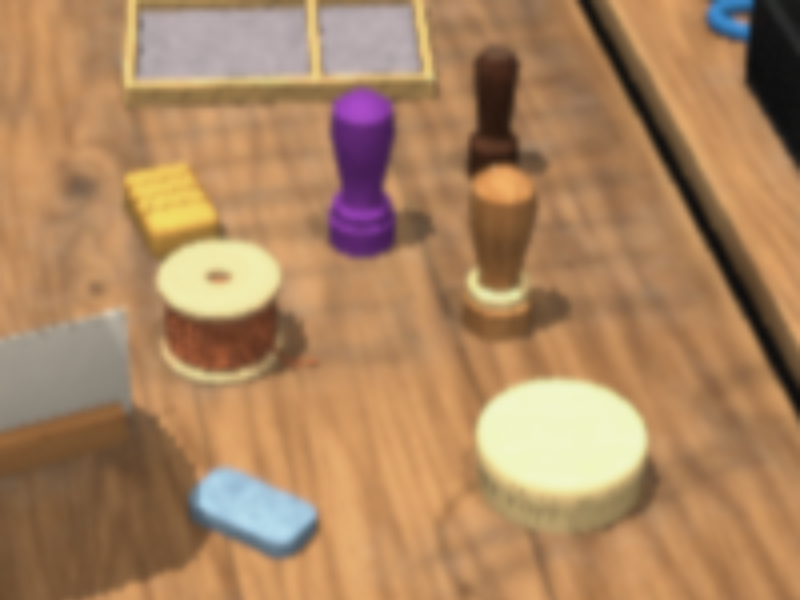

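>>> {"op": "arm_command", "data": {
  "targets": [0, 0, -80, 482, -621, 0, -0.3, 0, 0, -80, 482, -621, 0, -0.3, 0, 0, -80, 482, -621, 0, -0.3, 0, 0, -80, 482, -621, 0, -0.3, 0, 0, -80, 482, -621, 0, -0.3, 0, 0, -80, 482, -621, 0, -0.3, 0, 0, -80, 482, -621, 0, -0.3, 0, 0, -80, 482, -621, 0, -0.3, 0, 0, -80, 482, -621, 0, -0.3, 0, 0, -80, 482, -621, 0, -0.3, 0, 0, -80, 482, -621, 0, -0.3, 0, 0, -80, 482, -621, 0, -0.3, 0, 0, -80, 482, -621, 0, -0.3, 0, 0, -80, 482, -621, 0, -0.3, 0, 0, -80, 482, -621, 0, -0.3, 0, 0, -80, 482, -621, 0, -0.3, 0, 0, -80, 482, -621, 0, -0.3, 0, 0, -80, 482, -621, 0, -0.3, 0, 0, -80, 482, -621, 0, -0.3, 0, 0, -80, 482, -621, 80, -0.3]
}}

```text
time: 2.2
tool_pos: [0.4338, 0.2317, 0.1628]
ee_rot: [3.125, -0.003, 1.742]
wrist_force: [1.4, -0.0, 0.1]
width: 0.061
finger_force: 0.0
```

Run:
```python
from h import *
rel(.4288,.2316,.009,100)
s=robot.snapshot('side')
for h in (.008,.018): print(ray(s,296,260,h), ray(s,291,259,h))
```

```text
rel mm [  0.3  -7.5 153.7] rot [ 1.  -0.2 -0.2] t 2.2 w 0.061
[0.46787352 0.12325939 0.008     ] [0.46071731 0.12714039 0.008     ]
[0.46583047 0.11086158 0.018     ] [0.4587989  0.11467498 0.018     ]
```

>>> {"op": "arm_command", "data": {
  "targets": [0, 0, 0, 0, 0, 40, -0.3, 0, 0, 0, 0, 0, 60, -0.3, 0, 0, 0, 0, 0, 60, -0.3, 0, 0, 0, 0, 0, 60, -0.3]
}}

```text
time: 2.65
tool_pos: [0.4293, 0.2302, 0.0965]
ee_rot: [3.141, 0.0, 1.743]
wrist_force: [-0.6, -0.6, 0.7]
width: 0.0615
finger_force: 0.0
```

Run:
```python
from h import *
rel(.4288,.2316,.009,100)
s=robot.snapshot('wrist'); cv2.imwrite('pics/w1.png',s['color'][:,:,::-1])
```

```text
rel mm [ 1.4 -0.3 87.5] rot [ 0.   0.  -0.2] t 2.65 w 0.0615
```

View pics/w1.png

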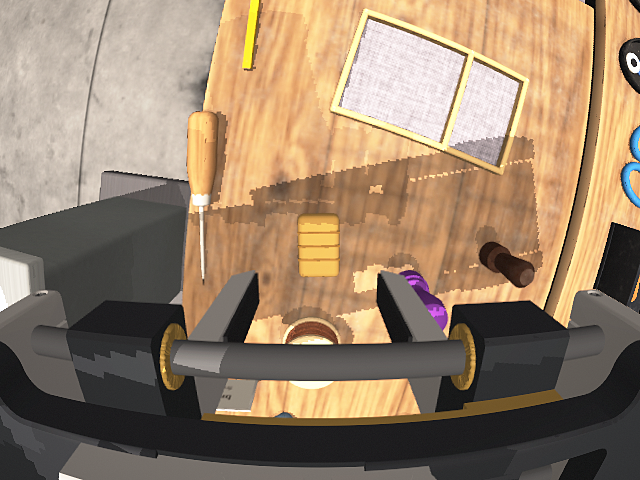

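The wax, at (319,245), lies centred between the fingers and squared up with them. The purple decoy at (425,295) is clear of the right finger. I'll go down, grip and lift.

>>> {"op": "arm_command", "data": {
  "targets": [0, 0, 0, 1, 0, 45, -0.3, 0, 0, 0, 1, 0, 78, -0.3, 0, 0, 0, 1, 0, 87, -0.3, 0, 0, 0, 1, 0, 87, -0.3, 0, 0, 0, 1, 0, 87, 1, 0, 0, 0, 1, 0, 87, 1, 0, 0, 0, 1, 0, 87, 1, 0, 0, 0, 1, 0, 87, 1, 0, 0, 0, 1, 0, 87, 1, 0, 0, 0, 1, 0, 75, 1, 0, 0, 0, 1, 0, 30, 1, 0, 0, 0, 1, 0, -20, 1, 0, 0, 0, 1, 0, -40, 1, 0, 0, 0, 1, 0, -40, 1]
}}

```text
time: 4.1
tool_pos: [0.4313, 0.233, 0.1406]
ee_rot: [3.132, -0.002, 1.744]
wrist_force: [0.7, 0.4, -0.4]
width: 0.0295
finger_force: 30.0
```

Run:
```python
from h import *
rel(.526,-.0997,.14,98.5)
```

```text
rel mm [-3.441e+02  3.590e+01  2.000e-01] rot [ 0.5 -0.1  1.4] t 4.1 w 0.0295
```

>>> {"op": "arm_command", "data": {
  "targets": [0, 0, 1.5, -344, 36, 0, 1, 0, 0, 1.5, -344, 36, 0, 1, 0, 0, 1.5, -344, 36, 0, 1, 0, 0, 1.5, -344, 36, 0, 1, 0, 0, 1.5, -344, 36, 0, 1, 0, 0, 1.5, -344, 36, 0, 1, 0, 0, 1.5, -344, 36, 0, 1, 0, 0, 1.5, -344, 36, 0, 1, 0, 0, 1.5, -344, 36, 30, 1, 0, 0, 1.5, -344, 36, 70, 1, 0, 0, 1.5, -344, 36, 90, 1, 0, 0, 1.5, -344, 36, 90, 1, 0, 0, 1.5, -344, 36, 90, 1]
}}

```text
time: 5.4
tool_pos: [0.5227, -0.0998, 0.0446]
ee_rot: [-3.139, -0.001, 1.718]
wrist_force: [0.8, 0.4, -1.0]
width: 0.0296
finger_force: 30.0
```

Run:
```python
from h import *
rel(.526,-.0997,.0135,98.5)
```

```text
rel mm [-0.4  3.4 31.1] rot [-0.1 -0.1 -0. ] t 5.4 w 0.0296
```

>>> {"op": "arm_command", "data": {
  "targets": [0, 0, 0, 0, 3, 15, 1, 0, 0, 0, 0, 3, 25, 1, 0, 0, 0, 0, 3, 30, 1, 0, 0, 0, 0, 3, 31, 1, 0, 0, 0, 0, 3, 31, 1]
}}

```text
time: 5.9
tool_pos: [0.5265, -0.1002, 0.0144]
ee_rot: [-3.141, 0.0, 1.718]
wrist_force: [-0.8, 0.6, -0.6]
width: 0.0297
finger_force: 30.0
```

>>> {"op": "arm_command", "data": {
  "targets": [0, 0, 0, 0, 0, 1, 1, 0, 0, 0, 0, 0, 1, 1, 0, 0, 0, 0, 0, 1, 0.1, 0, 0, 0, 0, 0, 1, 0.1, 0, 0, 0, 0, 0, 1, 0.1, 0, 0, 0, 0, 0, -10, 0.1, 0, 0, 0, 0, 0, -50, 0, 0, 0, 0, 0, 0, -90, -0.5, 0, 0, 0, 0, 0, -120, -0.8, 0, 0, 0, 0, 0, -120, -0.8]
}}

```text
time: 6.9
tool_pos: [0.53, -0.1012, 0.1415]
ee_rot: [3.13, 0.005, 1.718]
wrist_force: [0.4, -0.5, -0.3]
width: 0.0673
finger_force: 0.0
```

Run:
```python
from h import *
rel(.5476,.0493,.13,90)
```

```text
rel mm [146.4  39.4  11.2] rot [0.7 0.3 8.4] t 6.9 w 0.0673
```

>>> {"op": "arm_command", "data": {
  "targets": [0, 0, 8.4, 147, 42, 0, -0.8, 0, 0, 8.4, 147, 42, 0, -0.8, 0, 0, 8.4, 147, 42, 0, -0.8, 0, 0, 8.4, 147, 42, 30, -0.8, 0, 0, 8.4, 147, 42, 60, -0.8, 0, 0, 8.4, 147, 42, 60, -0.8, 0, 0, 8.4, 147, 42, 60, -0.8, 0, 0, 8.4, 147, 42, 60, -0.8]
}}

```text
time: 7.7
tool_pos: [0.5476, 0.0509, 0.0761]
ee_rot: [3.139, 0.0, 1.571]
wrist_force: [0.8, -0.2, 0.2]
width: 0.0849
finger_force: 0.0
```

Run:
```python
from h import *
rel(.5476,.0493,.0105,90)
s=robot.snapshot('wrist'); cv2.imwrite('pics/w2.png',s['color'][:,:,::-1])
```

```text
rel mm [-1.6 -0.1 65.6] rot [ 0.2  0.  -0. ] t 7.7 w 0.0849
```

View pics/w2.png

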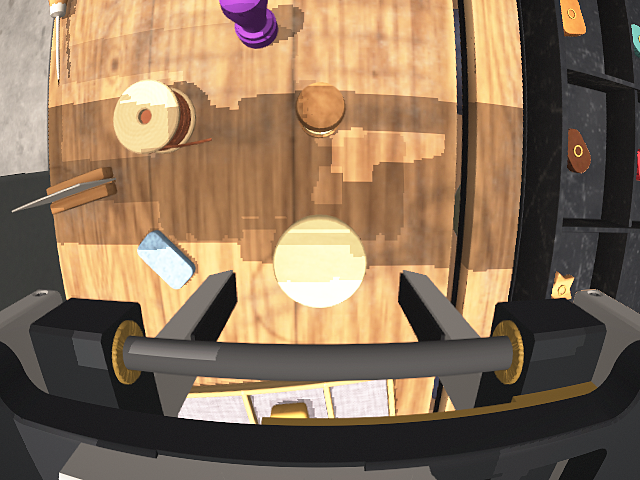

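The tin at (320,262) is centred between the fingers, and the chalk at (167,258) is well outside the left finger. The spool's tail runs out to (210,140), towards +x and a little −y.

>>> {"op": "arm_command", "data": {
  "targets": [0, 0, 0, -2, 0, 40, -0.8, 0, 0, 0, -2, 0, 60, -0.8, 0, 0, 0, -2, 0, 65, -0.8, 0, 0, 0, -2, 0, 65, -0.8, 0, 0, 0, -2, 0, 65, 1, 0, 0, 0, -2, 0, 65, 1, 0, 0, 0, -2, 0, 65, 1, 0, 0, 0, -2, 0, 65, 1, 0, 0, 0, -2, 0, 55, 1, 0, 0, 0, -2, 0, 15, 1, 0, 0, 0, -2, 0, -35, 1, 0, 0, 0, -2, 0, -70, 1, 0, 0, 0, -2, 0, -70, 1]
}}

```text
time: 9.05
tool_pos: [0.5502, 0.0494, 0.1523]
ee_rot: [3.128, 0.0, 1.571]
wrist_force: [0.2, 0.1, -0.6]
width: 0.0615
finger_force: 30.0
```

Run:
```python
from h import *
rel(.4697,.3662,.145,82.5)
```

```text
rel mm [316.8 -80.4   6.1] rot [ 0.8 -0.   7.5] t 9.05 w 0.0615
```

>>> {"op": "arm_command", "data": {
  "targets": [0, 0, 7.5, 317, -78, 0, 1, 0, 0, 7.5, 317, -78, 0, 1, 0, 0, 7.5, 317, -78, 0, 1, 0, 0, 7.5, 317, -78, 0, 1, 0, 0, 7.5, 317, -78, 0, 1, 0, 0, 7.5, 317, -78, 0, 1, 0, 0, 7.5, 317, -78, 0, 1, 0, 0, 7.5, 317, -78, 30, 1, 0, 0, 7.5, 317, -78, 70, 1, 0, 0, 7.5, 317, -78, 100, 1, 0, 0, 7.5, 317, -78, 100, 1, 0, 0, 7.5, 317, -78, 100, 1]
}}

```text
time: 10.25
tool_pos: [0.4677, 0.3659, 0.0437]
ee_rot: [-3.14, 0.002, 1.44]
wrist_force: [0.8, -0.1, -0.1]
width: 0.0618
finger_force: 30.0
```

Run:
```python
from h import *
rel(.4697,.3662,.0155,82.5)
```

```text
rel mm [ 0.6  2.  28.2] rot [-0.1  0.1  0. ] t 10.25 w 0.0618
```

>>> {"op": "arm_command", "data": {
  "targets": [0, 0, 0, 0, 2, 15, 1, 0, 0, 0, 0, 2, 25, 1, 0, 0, 0, 0, 2, 29, 1, 0, 0, 0, 0, 2, 29, 1, 0, 0, 0, 0, 2, 29, 1]
}}

```text
time: 10.75
tool_pos: [0.4706, 0.3661, 0.0157]
ee_rot: [3.141, -0.0, 1.44]
wrist_force: [0.5, 1.1, 0.3]
width: 0.0615
finger_force: 30.0
```

>>> {"op": "arm_command", "data": {
  "targets": [0, 0, 0, 0, 0, 1, 1, 0, 0, 0, 0, 0, 1, 1, 0, 0, 0, 0, 0, 1, -0.6, 0, 0, 0, 0, 0, 1, -0.6, 0, 0, 0, 0, 0, 1, -0.6, 0, 0, 0, 0, 0, -10, -0.6, 0, 0, 0, 0, 0, -50, -0.6, 0, 0, 0, 0, 0, -95, -0.3, 0, 0, 0, 0, 0, -130, -0.1, 0, 0, 0, 0, 0, -130, -0.1]
}}

```text
time: 11.75
tool_pos: [0.4736, 0.3682, 0.1541]
ee_rot: [3.13, -0.009, 1.441]
wrist_force: [0.8, -0.0, 0.1]
width: 0.0545
finger_force: 0.0
```

Run:
```python
from h import *
rel(.5473,.1448,.145,90)
```

```text
rel mm [-212.   102.     8.3] rot [ 0.7 -0.5 -7.5] t 11.75 w 0.0545
```

>>> {"op": "arm_command", "data": {
  "targets": [0, 0, -7.5, -212, 105, 0, -0.1, 0, 0, -7.5, -212, 105, 0, -0.1, 0, 0, -7.5, -212, 105, 0, -0.1, 0, 0, -7.5, -212, 105, 0, -0.1, 0, 0, -7.5, -212, 105, 0, -0.1, 0, 0, -7.5, -212, 105, 20, -0.1, 0, 0, -7.5, -212, 105, 40, -0.1, 0, 0, -7.5, -212, 105, 40, -0.1, 0, 0, -7.5, -212, 105, 40, -0.1]
}}

```text
time: 12.65
tool_pos: [0.5463, 0.1422, 0.105]
ee_rot: [-3.14, 0.0, 1.571]
wrist_force: [0.1, 0.3, -0.1]
width: 0.0516
finger_force: 0.0
```

Run:
```python
from h import *
rel(.5473,.1448,.034,90)
s=robot.snapshot('wrist'); cv2.imwrite('pics/w3.png',s['color'][:,:,::-1])
```

```text
rel mm [ 2.6  1.1 71. ] rot [-0.1  0.   0. ] t 12.65 w 0.0516
```

View pics/w3.png

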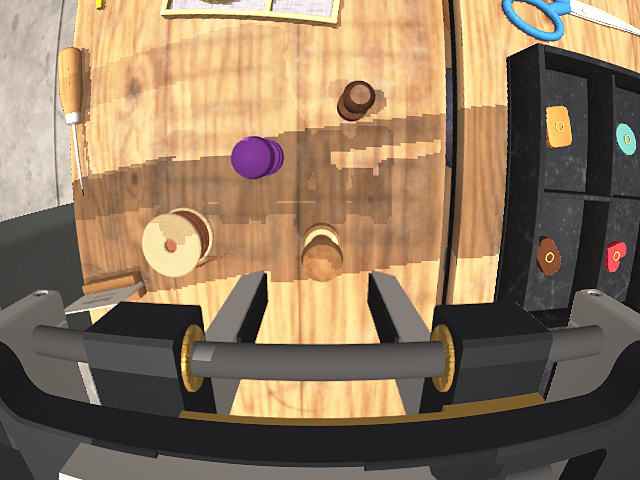

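The large stamp at (322,245) is centred between the fingers. I'll go down, grip and lift.

>>> {"op": "arm_command", "data": {
  "targets": [0, 0, 0, 3, 1, 30, -0.1, 0, 0, 0, 3, 1, 55, -0.1, 0, 0, 0, 3, 1, 70, -0.1, 0, 0, 0, 3, 1, 70, -0.1, 0, 0, 0, 3, 1, 70, 1, 0, 0, 0, 3, 1, 70, 1, 0, 0, 0, 3, 1, 70, 1, 0, 0, 0, 3, 1, 70, 1, 0, 0, 0, 3, 1, 62, 1, 0, 0, 0, 3, 1, 30, 1, 0, 0, 0, 3, 1, -15, 1, 0, 0, 0, 3, 1, -50, 1, 0, 0, 0, 3, 1, -50, 1]
}}

```text
time: 14.0
tool_pos: [0.5515, 0.1458, 0.1632]
ee_rot: [3.128, -0.002, 1.571]
wrist_force: [0.3, 0.2, -0.4]
width: 0.025
finger_force: 30.0
```

Run:
```python
from h import *
rel(.5374,.3575,.15,82.5)
```

```text
rel mm [211.6 -14.1  13.4] rot [ 0.8 -0.2  7.5] t 14.0 w 0.025
```

>>> {"op": "arm_command", "data": {
  "targets": [0, 0, 7.5, 212, -11, 0, 1, 0, 0, 7.5, 212, -11, 0, 1, 0, 0, 7.5, 212, -11, 0, 1, 0, 0, 7.5, 212, -11, 0, 1, 0, 0, 7.5, 212, -11, 0, 1, 0, 0, 7.5, 212, -11, 30, 1, 0, 0, 7.5, 212, -11, 65, 1, 0, 0, 7.5, 212, -11, 85, 1, 0, 0, 7.5, 212, -11, 85, 1, 0, 0, 7.5, 212, -11, 85, 1]
}}

```text
time: 15.0
tool_pos: [0.5366, 0.3565, 0.07]
ee_rot: [-3.141, 0.001, 1.44]
wrist_force: [0.2, 0.6, -1.0]
width: 0.0244
finger_force: 30.0
```

Run:
```python
from h import *
rel(.5374,.3575,.0385,82.5)
s=robot.snapshot('wrist'); cv2.imwrite('pics/w4.png',s['color'][:,:,::-1])
```

```text
rel mm [ 1.2  0.7 31.5] rot [-0.1  0.1 -0. ] t 15.0 w 0.0244
```

View pics/w4.png

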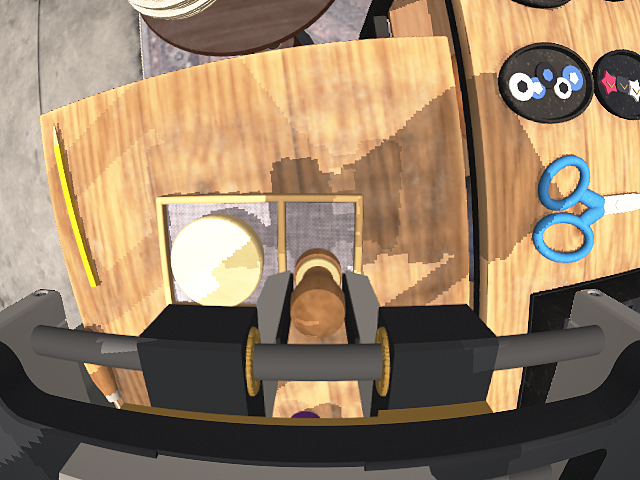

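The tin at (217,261) sits centred in the wide bay, and the stamp hangs upright over the narrow bay at (320,290).

>>> {"op": "arm_command", "data": {
  "targets": [0, 0, 0, 1, 1, 16, 1, 0, 0, 0, 1, 1, 26, 1, 0, 0, 0, 1, 1, 30, 1, 0, 0, 0, 1, 1, 31, 1, 0, 0, 0, 1, 1, 31, 1, 0, 0, 0, 1, 1, 31, 1]
}}

```text
time: 15.65
tool_pos: [0.5378, 0.3582, 0.0406]
ee_rot: [3.141, -0.0, 1.44]
wrist_force: [-1.7, -0.6, 4.8]
width: 0.0246
finger_force: 30.0
```

>>> {"op": "arm_command", "data": {
  "targets": [0, 0, 0, 0, 0, 0.5, 1, 0, 0, 0, 0, 0, 0.5, 0.1, 0, 0, 0, 0, 0, 0.5, 0.1, 0, 0, 0, 0, 0, 0.5, 0.1, 0, 0, 0, 0, 0, -10, 0.1, 0, 0, 0, 0, 0, -50, 0.1, 0, 0, 0, 0, 0, -90, 0, 0, 0, 0, 0, 0, -100, 0, 0, 0, 0, 0, 0, -100, 0]
}}

```text
time: 16.55
tool_pos: [0.5394, 0.3589, 0.143]
ee_rot: [3.136, -0.004, 1.44]
wrist_force: [-1.1, 0.1, -0.7]
width: 0.0468
finger_force: 0.0
```

Run:
```python
from h import *
rel(.5696,.2470,.14,90)
```

```text
rel mm [-107.    44.5    2.8] rot [ 0.3 -0.2 -7.5] t 16.55 w 0.0468
```

>>> {"op": "arm_command", "data": {
  "targets": [0, 0, -7.5, -107, 46, 0, 0, 0, 0, -7.5, -107, 46, 0, 0, 0, 0, -7.5, -107, 46, 0, 0, 0, 0, -7.5, -107, 46, 30, 0, 0, 0, -7.5, -107, 46, 50, 0, 0, 0, -7.5, -107, 46, 50, 0, 0, 0, -7.5, -107, 46, 50, 0]
}}

```text
time: 17.25
tool_pos: [0.5686, 0.246, 0.0879]
ee_rot: [-3.138, 0.001, 1.572]
wrist_force: [-0.1, -0.5, -0.1]
width: 0.0473
finger_force: 0.0
```

Run:
```python
from h import *
rel(.5696,.2470,.032,90)
s=robot.snapshot('wrist'); cv2.imwrite('pics/w5.png',s['color'][:,:,::-1])
```

```text
rel mm [ 1.   1.2 55.9] rot [-0.2  0.   0. ] t 17.25 w 0.0473
```

View pics/w5.png

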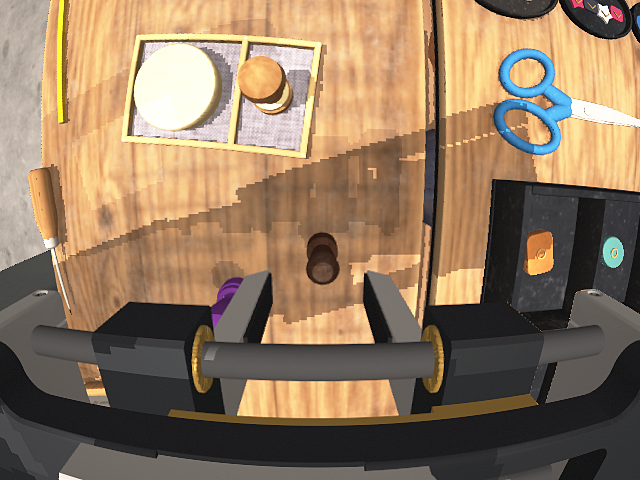

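The large stamp stands in its bay at (272,92). The small stamp at (322,258) is centred between the fingers.

>>> {"op": "arm_command", "data": {
  "targets": [0, 0, 0, 1, 1, 30, 0, 0, 0, 0, 1, 1, 48, 0, 0, 0, 0, 1, 1, 55, 0, 0, 0, 0, 1, 1, 55, 0, 0, 0, 0, 1, 1, 55, 1, 0, 0, 0, 1, 1, 55, 1, 0, 0, 0, 1, 1, 55, 1, 0, 0, 0, 1, 1, 55, 1, 0, 0, 0, 1, 1, 48, 1, 0, 0, 0, 1, 1, 15, 1, 0, 0, 0, 1, 1, -30, 1, 0, 0, 0, 1, 1, -65, 1, 0, 0, 0, 1, 1, -65, 1]
}}

```text
time: 18.6
tool_pos: [0.5741, 0.2482, 0.1628]
ee_rot: [3.128, -0.004, 1.571]
wrist_force: [0.9, -0.1, 0.6]
width: 0.0182
finger_force: 30.0
```

Run:
```python
from h import *
rel(.5847,-.0909,.15,98.5)
```

```text
rel mm [-339.1   10.3   11.4] rot [ 0.8 -0.2 -8.5] t 18.6 w 0.0182
```

>>> {"op": "arm_command", "data": {
  "targets": [0, 0, -8.5, -339, 13, 0, 1, 0, 0, -8.5, -339, 13, 0, 1, 0, 0, -8.5, -339, 13, 0, 1, 0, 0, -8.5, -339, 13, 0, 1, 0, 0, -8.5, -339, 13, 0, 1, 0, 0, -8.5, -339, 13, 0, 1, 0, 0, -8.5, -339, 13, 0, 1, 0, 0, -8.5, -339, 13, 30, 1, 0, 0, -8.5, -339, 13, 65, 1, 0, 0, -8.5, -339, 13, 85, 1, 0, 0, -8.5, -339, 13, 85, 1, 0, 0, -8.5, -339, 13, 85, 1]
}}

```text
time: 19.8
tool_pos: [0.5833, -0.0919, 0.069]
ee_rot: [-3.14, -0.0, 1.72]
wrist_force: [0.4, -0.3, 0.3]
width: 0.0175
finger_force: 30.0
```

Run:
```python
from h import *
rel(.5847,-.0909,.037,98.5)
s=robot.snapshot('wrist'); cv2.imwrite('pics/w6.png',s['color'][:,:,::-1])
```

```text
rel mm [ 0.8  1.5 32. ] rot [-0.1 -0.   0. ] t 19.8 w 0.0175
```

View pics/w6.png

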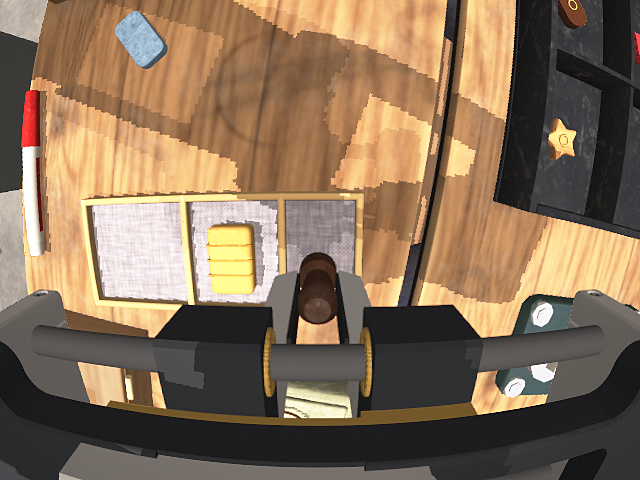

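The wax at (231,258) lies in the middle bay, and the small stamp is upright over the narrowest bay at (318,285).

>>> {"op": "arm_command", "data": {
  "targets": [0, 0, 0, 1, 1, 16, 1, 0, 0, 0, 1, 1, 26, 1, 0, 0, 0, 1, 1, 30, 1, 0, 0, 0, 1, 1, 31, 1, 0, 0, 0, 1, 1, 31, 1, 0, 0, 0, 1, 1, 31, 1]
}}

```text
time: 20.45
tool_pos: [0.5851, -0.091, 0.0394]
ee_rot: [3.14, 0.001, 1.72]
wrist_force: [-0.6, -0.1, 2.5]
width: 0.0173
finger_force: 30.0
```

>>> {"op": "arm_command", "data": {
  "targets": [0, 0, 0, 0, 0, 1, 1, 0, 0, 0, 0, 0, 1, 1, 0, 0, 0, 0, 0, 1, 0.25, 0, 0, 0, 0, 0, 1, 0.25, 0, 0, 0, 0, 0, 1, 0.25, 0, 0, 0, 0, 0, -10, 0.25, 0, 0, 0, 0, 0, -50, 0.2, 0, 0, 0, 0, 0, -90, -0.2, 0, 0, 0, 0, 0, -100, -0.5, 0, 0, 0, 0, 0, -100, -0.5]
}}

```text
time: 21.45
tool_pos: [0.5862, -0.0913, 0.1417]
ee_rot: [3.136, 0.002, 1.72]
wrist_force: [1.3, -0.0, -0.1]
width: 0.0583
finger_force: 0.0
```

Run:
```python
from h import *
rel(.4377,.1476,.14,135)
```

```text
rel mm [ 258.3 -111.5    0.5] rot [  0.3   0.2 -36.5] t 21.45 w 0.0583
```

>>> {"op": "arm_command", "data": {
  "targets": [0, 0, -71.5, 258, -110, 0, -0.5, 0, 0, -71.5, 258, -110, 0, -0.5, 0, 0, -71.5, 258, -110, 0, -0.5, 0, 0, -71.5, 258, -110, 0, -0.5, 0, 0, -71.5, 258, -110, 0, -0.5, 0, 0, -71.5, 258, -110, 0, -0.5, 0, 0, -71.5, 258, -110, 0, -0.5, 0, 0, -71.5, 258, -110, 0, -0.5, 0, 0, -71.5, 258, -110, 30, -0.5, 0, 0, -71.5, 258, -110, 65, -0.5, 0, 0, -71.5, 258, -110, 65, -0.5, 0, 0, -71.5, 258, -110, 65, -0.5]
}}

```text
time: 22.65
tool_pos: [0.4361, 0.1476, 0.0719]
ee_rot: [-3.14, -0.004, 2.967]
wrist_force: [-0.3, -0.4, 0.7]
width: 0.0706
finger_force: 0.0
```

Run:
```python
from h import *
rel(.4377,.1476,.013,170)
s=robot.snapshot('wrist'); cv2.imwrite('pics/w7.png',s['color'][:,:,::-1])
```

```text
rel mm [-1.8  0.3 58.9] rot [-0.1 -0.2  0. ] t 22.65 w 0.0706
```

View pics/w7.png

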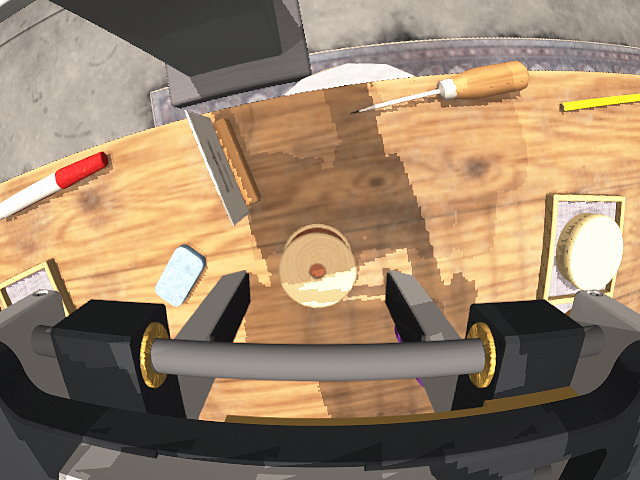

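The spool at (318,268) is centred between the fingers. The chalk at (182,275) and the card stand at (235,170) are both clear of the left finger.

>>> {"op": "arm_command", "data": {
  "targets": [0, 0, 0, -2, 0, 30, -0.5, 0, 0, 0, -2, 0, 50, -0.5, 0, 0, 0, -2, 0, 58, -0.5, 0, 0, 0, -2, 0, 58, -0.5, 0, 0, 0, -2, 0, 58, 1, 0, 0, 0, -2, 0, 58, 1, 0, 0, 0, -2, 0, 58, 1, 0, 0, 0, -2, 0, 58, 1, 0, 0, 0, -2, 0, 52, 1, 0, 0, 0, -2, 0, 20, 1, 0, 0, 0, -2, 0, -25, 1, 0, 0, 0, -2, 0, -75, 1, 0, 0, 0, -2, 0, -75, 1]
}}

```text
time: 24.0
tool_pos: [0.444, 0.1486, 0.1571]
ee_rot: [3.136, 0.015, 2.968]
wrist_force: [0.5, -0.6, -0.3]
width: 0.0454
finger_force: 30.0
```

Run:
```python
from h import *
rel(.4517,-.1109,.14,178.5)
```

```text
rel mm [ -52.2 -254.4   16.4] rot [ 0.3  0.9 -8.5] t 24.0 w 0.0454
```

>>> {"op": "arm_command", "data": {
  "targets": [0, 0, -8.5, -56, -254, 0, 1, 0, 0, -8.5, -56, -254, 0, 1, 0, 0, -8.5, -56, -254, 0, 1, 0, 0, -8.5, -56, -254, 0, 1, 0, 0, -8.5, -56, -254, 0, 1, 0, 0, -8.5, -56, -254, 0, 1, 0, 0, -8.5, -56, -254, 30, 1, 0, 0, -8.5, -56, -254, 70, 1, 0, 0, -8.5, -56, -254, 95, 1, 0, 0, -8.5, -56, -254, 95, 1, 0, 0, -8.5, -56, -254, 95, 1]
}}

```text
time: 25.1
tool_pos: [0.4505, -0.1122, 0.0535]
ee_rot: [3.141, -0.001, 3.116]
wrist_force: [-0.1, 0.1, 0.7]
width: 0.0457
finger_force: 30.0
```

Run:
```python
from h import *
rel(.4517,-.1109,.0185,178.5)
```

```text
rel mm [-1.2  1.3 35. ] rot [ 0. -0.  0.] t 25.1 w 0.0457
```

>>> {"op": "arm_command", "data": {
  "targets": [0, 0, 0, -1, 1, 16, 1, 0, 0, 0, -1, 1, 27, 1, 0, 0, 0, -1, 1, 32, 1, 0, 0, 0, -1, 1, 34, 1, 0, 0, 0, -1, 1, 34, 1, 0, 0, 0, -1, 1, 34, 1]
}}

```text
time: 25.7
tool_pos: [0.452, -0.1113, 0.0206]
ee_rot: [-3.141, 0.001, 3.116]
wrist_force: [-1.5, 1.2, 5.5]
width: 0.0449
finger_force: 30.0
```

>>> {"op": "arm_command", "data": {
  "targets": [0, 0, 0, 0, 0, 0.5, 1, 0, 0, 0, 0, 0, 0.5, -0.3, 0, 0, 0, 0, 0, 0.5, -0.3, 0, 0, 0, 0, 0, 0.5, -0.3, 0, 0, 0, 0, 0, -8, -0.3, 0, 0, 0, 0, 0, -40, -0.3, 0, 0, 0, 0, 0, -80, -0.3, 0, 0, 0, 0, 0, -130, -0.3, 0, 0, 0, 0, 0, -180, -0.3, 0, 0, 0, 130, 150, -180, -0.3, 0, 0, 0, 130, 150, -180, -0.3, 0, 0, 0, 130, 150, -180, -0.3, 0, 0, 0, 130, 150, -180, -0.3, 0, 0, 0, 130, 150, -180, -0.3]
}}

```text
time: 27.1
tool_pos: [0.3232, 0.0451, 0.2005]
ee_rot: [3.14, 0.002, 3.123]
wrist_force: [0.4, -0.0, 0.9]
width: 0.061
finger_force: 0.0
```

Run:
```python
from h import *
s=robot.snapshot('top'); cv2.imwrite('pics/top1.png',cv2.resize(s['color'][150:330,140:500,::-1],(800,400)))
W=cloud(s); Z=W[...,2]
for n,(x,y),h in [('tin',(.4697,.3662),.027),('big',(.5374,.3575),.076),('spool',(.4517,-.1109),.04),('wax',(.526,-.0997),.022),('small',(.5847,-.0909),.067),('chalk',(.4341,.0467),.009)]:
    m=(np.hypot(W[...,0]-x,W[...,1]-y)<.045)&(abs(Z-h)<.006)
    v,u=np.nonzero(m)
    if len(u): p=ray(s,u.mean(),v.mean(),h); print(n,len(u),((p[:2]-[x,y])*1000).round(1),'z',np.median(Z[m]).round(4))
    else: print(n,'none')
```

```text
tin 821 [-0.7 -1.6] z 0.0269
big 117 [-1.8 -1.7] z 0.0737
spool 498 [-2.4  1.5] z 0.0402
wax 362 [-0.8  1.6] z 0.022
small 79 [-1.4  1.9] z 0.0649
chalk 396 [0.9 0.6] z 0.0078
```

View pics/top1.png

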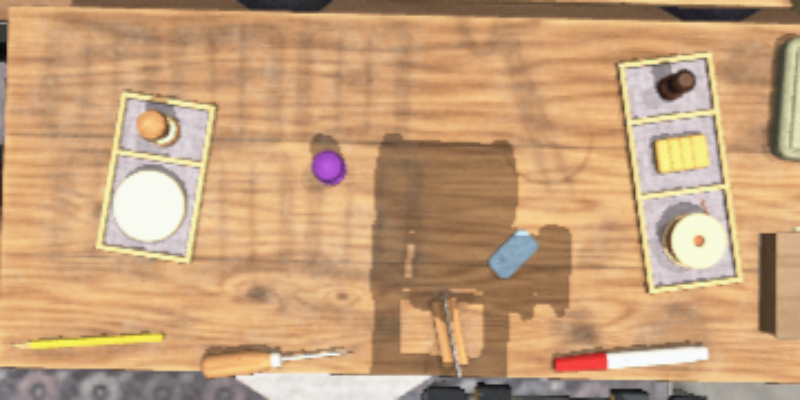

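The final top view shows all five things in their bays: the tin at (150,205), large stamp at (157,127), small stamp at (680,85), wax at (682,153) and spool at (695,240). Each measures within 3 mm of its bay centre and at the right height. The chalk at (513,255) hasn't moved, and the arm is clear.

```bash
python3 -c "
from bench import robot
print(robot.close_job())"
```

```text
the job is handed in; nothing more can be done
None
```

Both kits are made up and the job is handed in at about 27 s on the clock; at the last camera check all five things were within 3 mm of their bay centres, and the chalk had not moved (the judge returned no result).

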